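Refit the feed roller on a produce peeler

ROBOT

A 7-joint arm with a two-finger parallel gripper is mounted at the origin on the work surface. World frame = base frame: x ahead of the robot, y to its left, z up, the work surface at z = 0. Lengths are in m, angles in rad, forces in N, time in s.
With the tool pointing down it reaches from about 0.425 to 0.925 m from the base axis. Payload 6.8 kg.
Tool frame: the origin (TCP) lies midway between the tips of the shut fingers; the grasp point (between the pads) lies 19 mm behind it; z points along the fingers, x is the direction in which the jaws open and shut, and the axes are right-handed (so a half turn about z gives the same grasp; the last joint's range is limited). The gripper opens to 85 mm and grips with 20 to 120 N. Pads are 22 mm wide; open, the fingers measure 114 mm over their backs; the gripper's body (76 mm by 85 mm) begins 54 mm behind the grasp point. The pads swing forward as they close: fully open they stand 13 mm farther back than shut.
Start: joints at [-1.429, 0.477, 0.022, 1.555, -0.011, 1.109, -0.083], TCP at [0.167, 0.654, 0.231] pointing down, gripper open.
Joint ranges: [-2.96, 2.96], [-0.34, 2.1], [-1.41, 1.46], [0.24, 2.44], [-1.37, 4.51], [0.17, 1.92], [-2.96, 2.96]. Speed limits (rad/s): [2.39, 2.39, 3.14, 3.14, 3.14, 3.14, 3.14].

INTERFACE

Orientations are given as a unit quaternion [w, x, y, z].
In Python, from station import * gives the robot as it stands.
- The arm moves only by the shell command python3 -m handwheel 'ROWS' [FORCE]. ROWS is JSON, a list of rows, each an object of numbers: "grip": the finger opening in cm, from 0 to 8.54; "tx", "ty", "tz": the shift along the tool's x, y, z in cm; "yaw": the turn about the tool's z in degrees. In form: [{"grip": .., "tx": .., "ty": .., "tz": .., "yaw": ..}, ...]. A call has 1 to 5 rows; each row shifts and turns the commanded pose from where the row before left it, along the tool's axes as they then stand; what a row does not reach is not made up. A row lasts 1/10 s, in which the tool goes at most 50 mm and 8.59 degrees, less where a joint would pass 70% of its speed; a pose out of reach is approached as far as the arm can. A call is refused whole if a number of a shift passes 5 or a number of a turn 8.59, either way. A call with a gripper value outside its range is refused whole. The fingers move at their own pace and stop on an object; FORCE is the grip in N (left out, the last holds). Time passes only in rows, so rows that do not move let the fingers close. It gives the time, the measured TCP pose, the force and the opening at its end, in the units of the state.
- get_obs(): the state, without advancing time (a new reading comes with each control period).
- read_camera(name): name is "scene" or "top"; returns a dict with "image" (420x560x3 uint8, blue, green, red), "intrinsics" (3x3 intrinsics, pixels), "position" and "attitude" of the camera in the world. Camera axes: x right, y down, z forward; pixel columns grow to the right and rows downward; lengths in m; the calibration is good to about 2 mm. A picture is of the moment at which its call begins. There is no depth.
- hand_in(): hands the job in, once; it reports no verdict.
The state is a dict: "t": time; "q": joint angles; "joint_vel": joint speeds; "joint_torque": joint torques, N m; "eef_pos": TCP position; "tool_rot": TCP orientation; "contact_force": force on the tool from outside, world axes, zero at the start; "torque": the same for the moment, N m; "gripper_width": opening from 0.0 (shut) to 1.0 (fully open).
Only numpy, scipy, OpenCV 4.12 (cv2) and the standard library are available. Lean on these libraries where they do the work, as an engineer would, in place of code of your own. Each camera call takes 0.05 s, during which the arm holds its last target. There are 200 camera calls.

TASK

The washed parts on the drying rack belong on the peeler's horizontal spindle: thread the big feed roller on first, then the small spacer, and last the stepped end cap. Push the cap gently on, pressing the stack against the spring plate until the spindle's sprung keeper snaps up outside the cap and holds the whole stack clamped, then let go. Never force the spindle (no more than about 2.5 kg of push), and leave the half melon, bowl and brush where they are.

Things in the scene. Friction and masses are not known exactly. Their poses are not given: they have to be found in the camera images.
- stand: Fixed peeler head: aluminium housing 110 x 85 x 144 mm high, round motor behind it to y 0.19. Origin on the table below the nominal face of the spring plate. A level 16 mm steel spindle runs along the stand's -y, axis 110 mm above the origin (x 0, z 0.110); free space around it. Housing begins at y 0.042 (48 mm boss from 0.031), top at z 0.144. More than 25 N on the stand or anything on it is too much.
- axis (a point): Point fixed to the stand on the spindle's axis at y 0, axes as the stand's. Nominally the plate's face (34 mm disc) is at y 0, spindle full size to y -0.106, then a cone to 6 mm at the tip, y -0.118. But spindle, plate and keeper are clamped together up to 20 mm nearer or farther along y each time: not in any measured pose, to be felt or seen.
- keeper (a joint): Sprung steel flap, 6 mm wide, on top of the spindle, hinged nominally at y -0.104 and rising towards the housing to its free end at y -0.0885, 5 mm above the spindle. 0 = up, 0.36 rad = pressed flat. Parts pushed towards the housing ride over it with 2 to 5 N of drag and cannot come back past it.
- plate (a joint): Travel of the spring plate towards the housing, m: 0 at rest, solid stop at 0.0055. 1.5 N to start, then 1.5 N per mm. With all three parts on, the keeper snaps up outside the cap at about 0.0035; with 8 to 13 N of push in all; just beyond lies the solid stop, where the force shoots up. Let go, and it stays about 0.003 in.
- roller: Feed roller: white plastic drum, 56 mm diameter, 34 mm long, 20 mm through bore, about 0.11 kg. Origin at the middle of its axis; own y is the axis, level on the rack. Same both ways round.
- spacer: Spacer: plain grey plastic sleeve, 38 mm diameter, 26 mm long, 20 mm through bore, 0.08 kg. Origin at the middle of its axis; own y is the axis. Same both ways round.
- cap: End cap: black stepped bush, 20 mm through bore, 0.06 kg: 44 mm diameter for 24 mm, then a nose of 30 mm diameter, 8 mm long. Origin on the axis at the middle of the 44 mm part; own y is the axis: wide end at +0.012, nose end at -0.020. On the rack the wide end faces the stand's side; it goes on wide end first.
- rack: Fixed drying rack: two level 10 mm steel rails along its y, 26 mm apart, 270 mm long, tops 40 mm above the table, on a 120 x 290 mm white tray; end plates 42 mm high. Origin on the table below its middle. The parts lie in line between the rails, axes along y, 70 to 85 mm apart, in any order; axis heights: roller 65, spacer 55, cap 59 mm.
- melon: Half honeydew melon, cut face down, 128 mm across, 67 mm high; bystander. Origin at its underside.
- bowl: Steel bowl, 140 mm across, 60 mm high; bystander. Origin at its underside.
- brush: Scrubbing brush lying on the table beyond the rack; bystander.

How it is judged:
By the outcome, as a careful person would: the job done as asked, in the order asked, and still so for the second after the job is handed in, with the robot touching nothing.
It also fails if it takes over 72 s, if anything falls off the work surface, if the arm or the gripper's body presses on something with over 40 N, if the wrist force passes 120 N, or if a joint passes its speed limit or range.

## Working session

There is one attempt and no reset: what is moved stays moved. The work goes in short steps, Python scripts to look and compute and a shell command to move; the robot and the scene stay as the last step left them, time stands still between calls to the robot, and variables do not carry over. Pictures are saved under pics/ and viewed, about 8 in all and at most 12, crops included, and the job is handed in when it is done.

```bash
mkdir -p pics; ls; python3 - <<'E'
from station import *
import cv2,numpy as np
o=get_obs();print(o)
for n in("scene","top"):
    c=read_camera(n);cv2.imwrite(f"pics/{n}0.png",c["image"]);print(n,c["intrinsics"],c["position"],c["attitude"])
E
```

```text
pics
{'t': 0.0, 'q': array([-1.42908066,  0.4777951 ,  0.02233872,  1.55646214, -0.01148547,
        1.10931095, -0.08305823]), 'joint_vel': array([-0.00081377,  0.00087653, -0.0013461 , -0.00119109, -0.00077749,
        0.00144428, -0.00037581]), 'joint_torque': array([-3.07501878e-04, -5.96437633e+01,  1.60755102e+00, -2.81199092e+01,
        1.24006905e-02,  9.21606144e-03,  3.10900668e-05]), 'eef_pos': array([0.16674722, 0.6534589 , 0.23032455]), 'tool_rot': array([ 6.24021245e-04,  7.89669501e-01,  6.13531764e-01, -6.80970599e-04]), 'contact_force': array([-0.09102469, -0.48552322,  0.32806708]), 'torque': array([ 0.03850232, -0.04260207,  0.00457872]), 'gripper_width': 0.9993495817911799}
scene [[545.88228638   0.         273.82080355]
 [  0.         545.88228638 214.45481149]
 [  0.           0.           1.        ]] [0.94818589 0.52123046 0.82463122] [-0.08860112  0.27397428  0.90037238 -0.32621696]
top [[467.37129832   0.         288.66098221]
 [  0.         467.37129832 205.56575372]
 [  0.           0.           1.        ]] [0.45676035 0.02952531 1.01846959] [-0.06530522  0.71106604 -0.69681512  0.06759434]
```

View pics/scene0.png

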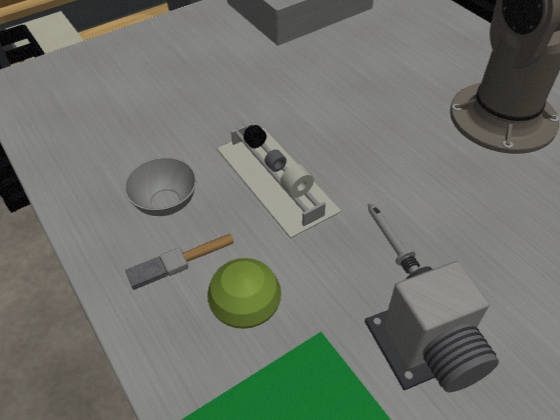

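View pics/top0.png

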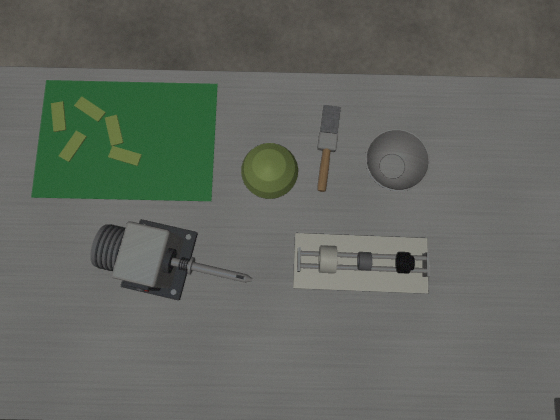

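The scene view shows the stand at about (430,320) with its spindle tip at (372,207). The top view shows the spindle running from (190,263) to (250,278), and the rack with the roller at (328,259), spacer at (365,261) and cap at (404,263). Next, zoomed crops.

```bash
cat > h.py <<'E'
import numpy as np,cv2
from scipy.spatial.transform import Rotation as R
def rot(q): return R.from_quat([q[1],q[2],q[3],q[0]]).as_matrix()
def ray(c,u,v):
    d=rot(c["attitude"])@np.linalg.solve(c["intrinsics"],[u,v,1.]);return np.array(c["position"]),d/np.linalg.norm(d)
def onz(c,u,v,z):
    p,d=ray(c,u,v);return p+d*(z-p[2])/d[2]
def proj(c,X):
    x=rot(c["attitude"]).T@(np.array(X)-c["position"]);x=c["intrinsics"]@x;return x[:2]/x[2]
def tri(c1,a,c2,b):
    p,d=ray(c1,*a);q,e=ray(c2,*b);A=np.stack([d,-e],1);s=np.linalg.lstsq(A,q-p,rcond=None)[0]
    P,Q=p+s[0]*d,q+s[1]*e;return (P+Q)/2,np.linalg.norm(P-Q)
E
python3 - <<'E'
from station import *
from h import *
import pickle
t=read_camera("top");s=read_camera("scene");pickle.dump((t,s),open("c0.pkl","wb"))
def crop(c,x,y,w,h,k):
    return cv2.convertScaleAbs(cv2.resize(c["image"][y:y+h,x:x+w],None,fx=k,fy=k,interpolation=cv2.INTER_CUBIC),alpha=1.4)
C=np.zeros((600,800,3),np.uint8)
a=crop(t,290,230,145,65,5);C[:325,:725]=a
a=crop(t,170,250,90,40,5);C[330:530,:450]=a
a=crop(s,360,200,80,80,3);C[330:570,460:700]=a
cv2.imwrite("pics/crop1.png",C)
print(onz(t,250,278,.11),onz(t,190,263,.11),tri(t,(250,278),s,(371,207)))
for u,v,z in((328,259,.065),(365,261,.055),(404,263,.059)):print(onz(t,u,v,z))
E
```

```text
[0.48665344 0.0997582  0.11      ] [0.51297618 0.21658256 0.11      ] (array([0.48667075, 0.10008883, 0.10686119]), np.float64(0.0002458712899564316))
[ 0.52947658 -0.05392505  0.065     ]
[ 0.52767747 -0.13082904  0.055     ]
[ 0.52491622 -0.20991026  0.059     ]
```

View pics/crop1.png

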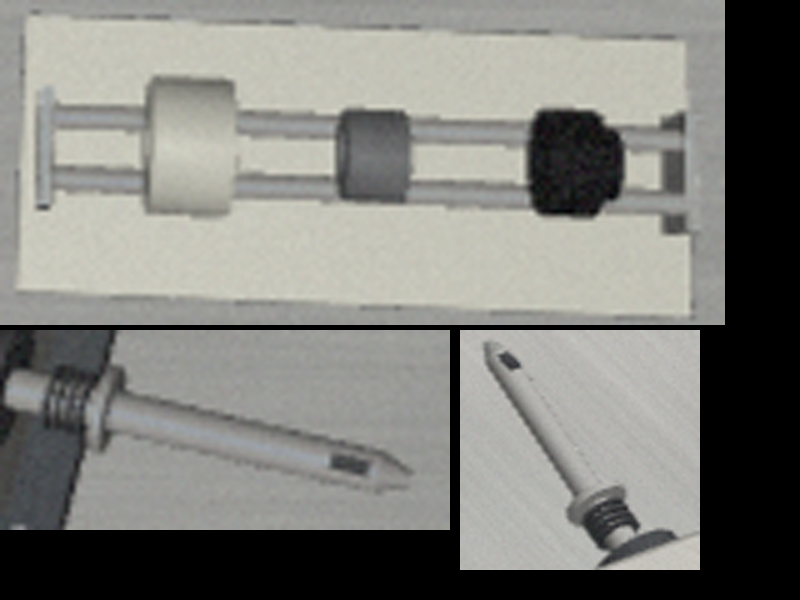

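```bash
python3 - <<'E'
from h import *
import pickle
t,s=pickle.load(open("c0.pkl","rb"))
P=lambda x,y:(290+x/5-.4,230+y/5-.4)
a=onz(t,*P(50,147),.035);b=onz(t,*P(685,170),.035);d=a-b;print("rack axis ang",np.degrees(np.arctan2(d[1],d[0])),a,b)
for n,x,y,z in(("roller",191,146,.068),("spacer",374,154,.058),("cap44",567,163,.062)):print(n,onz(t,*P(x,y),z))
# spindle profile along straightened strip
g=lambda c:cv2.cvtColor(c["image"],cv2.COLOR_BGR2GRAY).astype(np.float32)
def strip(c,p,q,n=80,w=9):
    p,q=np.array(p),np.array(q);L=np.linalg.norm(q-p);d=(q-p)/L;m=np.array([-d[1],d[0]])
    o=np.arange(-w,w+.1,.5);ss=np.linspace(0,L,n)
    M=p+ss[:,None,None]*d+o[None,:,None]*m
    return o,cv2.remap(g(c),M[...,0].astype(np.float32),M[...,1].astype(np.float32),cv2.INTER_LINEAR)
for c,p,q in((t,(197,267),(234,274.7)),(s,(376,215),(397,248))):
    o,S=strip(c,p,q)
    print(o[::1])
    for k in(S[:27],S[27:54],S[54:]):print(np.round(k.mean(0)).astype(int))
E
```

```text
rack axis ang 89.08731031229453 [0.53056469 0.00301002 0.035     ] [ 0.52632246 -0.2632813   0.035     ]
roller [ 0.52964358 -0.05325534  0.068     ]
spacer [ 0.52865566 -0.12911339  0.058     ]
cap44 [ 0.52628569 -0.20716352  0.062     ]
[-9.  -8.5 -8.  -7.5 -7.  -6.5 -6.  -5.5 -5.  -4.5 -4.  -3.5 -3.  -2.5
 -2.  -1.5 -1.  -0.5  0.   0.5  1.   1.5  2.   2.5  3.   3.5  4.   4.5
  5.   5.5  6.   6.5  7.   7.5  8.   8.5  9. ]
[110 110 110 110 110 110 110 109 103  89  78  78  84  92  97 102 106 110
 113 113 112 111 109 105 100  95  95 101 107 109 110 110 110 110 110 111
 111]
[110 110 111 111 111 111 111 110 108  98  84  77  81  88  94  99 104 108
 111 113 113 111 109 106 102  97  94  97 104 108 110 110 110 111 111 111
 111]
[111 111 111 110 109 109 109 109 109 105  92  79  78  84  91  97 102 106
 110 113 113 113 111 109 105 100  96  95 101 107 109 110 111 111 111 111
 111]
[-9.  -8.5 -8.  -7.5 -7.  -6.5 -6.  -5.5 -5.  -4.5 -4.  -3.5 -3.  -2.5
 -2.  -1.5 -1.  -0.5  0.   0.5  1.   1.5  2.   2.5  3.   3.5  4.   4.5
  5.   5.5  6.   6.5  7.   7.5  8.   8.5  9. ]
[130 129 129 128 128 127 125 122 122 125 127 128 128 127 125 123 120 116
 111 105  99  91  83  75  70  74  89 108 123 129 129 129 129 130 130 130
 129]
[127 127 128 128 127 125 123 122 124 127 128 128 127 126 123 121 117 112
 106 100  93  85  77  69  70  81 100 118 127 129 128 128 128 128 129 129
 129]
[127 127 127 126 124 122 122 124 126 128 128 128 127 124 121 118 113 108
 102  96  88  80  72  68  74  91 110 123 128 129 129 129 129 130 129 129
 129]
```

```bash
cat >> h.py <<'E'
def line(c1,a,c2,b):
    N=[]
    for c,(p,q) in((c1,a),(c2,b)):
        o,d=ray(c,*p);_,e=ray(c,*q);n=np.cross(d,e);n/=np.linalg.norm(n);N.append((n,n@o))
    d=np.cross(N[0][0],N[1][0]);d/=np.linalg.norm(d);d*=np.sign(d[1])
    A=np.array([N[0][0],N[1][0],d]);p0=np.linalg.solve(A,[N[0][1],N[1][1],d@[.49,.12,.11]]);return p0,d
def move(T,psi):
    "tool-frame shift (cm) and yaw (deg) from current to TCP target; shift in axes AFTER yaw"
    from station import get_obs
    o=get_obs();Rm=rot(o["tool_rot"]);cur=np.degrees(np.arctan2(Rm[1,0],Rm[0,0]))
    c,s_=np.cos(np.radians(psi)),np.sin(np.radians(psi));d=(np.array(T)-o["eef_pos"])*100
    print("t",o["t"],"yaw",cur-psi,"tx",d[0]*c+d[1]*s_,"ty",d[0]*s_-d[1]*c,"tz",-d[2],"F",o["contact_force"].round(1),"w",o["gripper_width"],"z",Rm[:,2].round(3))
E
python3 - <<'E'
from h import *
import pickle
t,s=pickle.load(open("c0.pkl","rb"))
def pts(p,q,a,b):
    p,q=np.array(p,float),np.array(q,float);d=q-p;m=np.array([-d[1],d[0]])/np.linalg.norm(d)
    return p+d/6+a*m,p+d*5/6+b*m
p,d=line(t,pts((197,267),(234,274.7),-.1,.45),s,pts((376,215),(397,248),-.75,-1.4))
print(p,d,"axis ang",np.degrees(np.arctan2(d[1],d[0])),"tilt",np.degrees(np.arcsin(d[2])))
# tip / keeper / plate positions along line from top pixels
for n,(u,v),c in(("tip",(252.1,278.5),t),("tip s",(371.2,205.5),s),("keeper free",(235.8,275.5),t),("keeper hinge",(244,277.5),t),("plate",(193,266.2),t)):
    o,e=ray(c,u,v);A=np.stack([d,-e],1);k=np.linalg.lstsq(A,o-p,rcond=None)[0];print(n,p+k[0]*d,k[0])
from h import move
move([.5298,-.0533,.1],-.9)
E
```

```text
[0.48906828 0.1201499  0.10456933] [ 0.2025599   0.97923942 -0.00772251] axis ang 78.31295165950229 tilt -0.4424716342302769
tip [0.48416429 0.09644246 0.10475629] -0.0242100612562002
tip s [0.48420174 0.09662353 0.10475487] -0.02402515059474849
keeper free [0.49066837 0.12788525 0.10450833] 0.007899342219888273
keeper hinge [0.48734905 0.11183859 0.10463488] -0.008487517496773633
plate [0.50797009 0.21152733 0.10384871] 0.09331469534223645
t 0.2 yaw 76.58699623027151 tx 37.406095186455744 ty 70.12364992924522 tz 13.071577792318037 F [ 0.3 -0.3  0.9] w 1.0017764099235449 z [-0.    -0.001 -1.   ]
```

```bash
H="python3 -m handwheel"
$H '[{"yaw":8.5},{"yaw":8.5},{"yaw":8.5},{"yaw":8.5},{"yaw":8.5}]' 40
$H '[{"yaw":8.5},{"yaw":8.5},{"yaw":8.5},{"yaw":8.5},{"tx":1.2,"ty":2.2}]'
$H '[{"tx":2.3,"ty":4.3},{"tx":2.3,"ty":4.3},{"tx":2.3,"ty":4.3},{"tx":2.3,"ty":4.3},{"tx":2.3,"ty":4.3}]'
$H '[{"tx":2.3,"ty":4.3},{"tx":2.3,"ty":4.3},{"tx":2.3,"ty":4.3},{"tx":2.3,"ty":4.3},{"tx":2.3,"ty":4.3}]'
$H '[{"tx":2.3,"ty":4.3},{"tx":2.3,"ty":4.3},{"tx":2.3,"ty":4.3},{"tx":2.3,"ty":4.3},{"tx":2.3,"ty":4.3,"tz":1}]'
$H '[{"tz":4},{"tz":4},{}]'
python3 -c "
from h import *
move([.5298,-.0533,.043],-.9)"
```

```text
t 0.2 yaw 76.58699623027151 tx 37.406095186455744 ty 70.12364992924522 tz 18.77157779231804 F [ 0.3 -0.3  0.9] w 1.0017764099235449 z [-0.    -0.001 -1.   ]invalid input
invalid input
invalid input
invalid input
invalid input
invalid input
```

```bash
H="python3 -m handwheel"
$H '[{"grip":8.5,"tx":0,"ty":0,"tz":0,"yaw":8.5},{"grip":8.5,"tx":0,"ty":0,"tz":0,"yaw":8.5},{"grip":8.5,"tx":0,"ty":0,"tz":0,"yaw":8.5},{"grip":8.5,"tx":0,"ty":0,"tz":0,"yaw":8.5},{"grip":8.5,"tx":0,"ty":0,"tz":0,"yaw":8.5}]' 40
python3 -c "
from h import *
move([.5298,-.0533,.043],-.9)"
```

```text
t: 0.7
eef_pos: [0.1668, 0.6539, 0.231]
tool_rot: [0.0, 0.959, 0.283, -0.0]
contact_force: [0.5, -0.4, 0.3]
gripper_width: 0.996
t 0.7 yaw 33.737744877650044 tx 37.40544435284934 ty 70.1411794396961 tz 18.802429151488926 F [ 0.5 -0.4  0.3] w 0.9958527217909093 z [-0. -0. -1.]
```

```bash
H="python3 -m handwheel"
$H '[{"grip":8.5,"tx":0,"ty":0,"tz":0,"yaw":8.5},{"grip":8.5,"tx":0,"ty":0,"tz":0,"yaw":8.5},{"grip":8.5,"tx":0,"ty":0,"tz":0,"yaw":8.5},{"grip":8.5,"tx":0,"ty":0,"tz":0,"yaw":8.2},{"grip":8.5,"tx":1.2,"ty":2.2,"tz":0,"yaw":0}]' | tail -2
$H '[{"grip":8.5,"tx":2.3,"ty":4.3,"tz":0,"yaw":0},{"grip":8.5,"tx":2.3,"ty":4.3,"tz":0,"yaw":0},{"grip":8.5,"tx":2.3,"ty":4.3,"tz":0,"yaw":0},{"grip":8.5,"tx":2.3,"ty":4.3,"tz":0,"yaw":0},{"grip":8.5,"tx":2.3,"ty":4.3,"tz":0,"yaw":0}]' | tail -2
$H '[{"grip":8.5,"tx":2.3,"ty":4.3,"tz":0,"yaw":0},{"grip":8.5,"tx":2.3,"ty":4.3,"tz":0,"yaw":0},{"grip":8.5,"tx":2.3,"ty":4.3,"tz":0,"yaw":0},{"grip":8.5,"tx":2.3,"ty":4.3,"tz":0,"yaw":0},{"grip":8.5,"tx":2.3,"ty":4.3,"tz":0,"yaw":0}]' | tail -2
$H '[{"grip":8.5,"tx":2.3,"ty":4.3,"tz":0,"yaw":0},{"grip":8.5,"tx":2.3,"ty":4.3,"tz":0,"yaw":0},{"grip":8.5,"tx":2.3,"ty":4.3,"tz":0,"yaw":0},{"grip":8.5,"tx":2.3,"ty":4.3,"tz":0,"yaw":0},{"grip":8.5,"tx":0,"ty":2,"tz":2,"yaw":0}]' | tail -2
$H '[{"grip":8.5,"tx":0,"ty":0,"tz":4,"yaw":0},{"grip":8.5,"tx":0,"ty":0,"tz":3,"yaw":0},{"grip":8.5,"tx":0,"ty":0,"tz":0,"yaw":0}]' | tail -2
python3 -c "
from h import *
move([.5298,-.0533,.043],-.9)"
```

```text
contact_force: [0.5, -0.1, 0.0]
gripper_width: 0.996
contact_force: [0.6, 0.2, 0.5]
gripper_width: 0.992
contact_force: [1.5, 0.2, 0.5]
gripper_width: 0.993
contact_force: [0.6, 0.2, -1.0]
gripper_width: 0.994
contact_force: [-0.9, 0.5, -0.1]
gripper_width: 0.993
t 3.0 yaw 0.35571607733569977 tx 3.855403556293036 ty 5.935935227776724 tz 9.52310168976319 F [-0.9  0.5 -0.1] w 0.9928756398760799 z [-0.007 -0.002 -1.   ]
```

```bash
H="python3 -m handwheel"
$H '[{"grip":8.5,"tx":1.9,"ty":3,"tz":0,"yaw":0.3},{"grip":8.5,"tx":1.9,"ty":2.9,"tz":0,"yaw":0},{"grip":8.5,"tx":0,"ty":0,"tz":2.5,"yaw":0},{"grip":8.5,"tx":0,"ty":0,"tz":2.5,"yaw":0},{"grip":8.5,"tx":0,"ty":0,"tz":0,"yaw":0}]' | tail -2
python3 - <<'E'
from h import *
from station import *
move([.5298,-.0533,.043],-.9)
c=read_camera("top");i=c["image"][215:315,280:440];cv2.imwrite("pics/a.png",cv2.resize(i,None,fx=4,fy=4))
E
```

```text
contact_force: [0.2, 0.8, 0.4]
gripper_width: 0.998
t 3.5 yaw 0.10320265395321604 tx -0.1456860956313548 ty 0.1311603343381222 tz 4.740169783527744 F [0.2 0.8 0.4] w 0.9979860924852161 z [-0.003 -0.    -1.   ]
```

View pics/a.png

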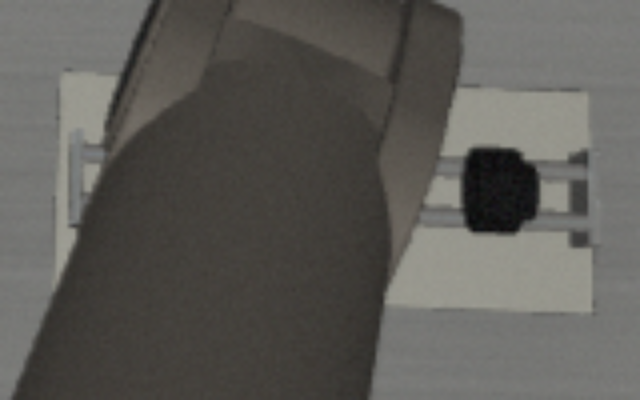

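The arm hides the roller from the top camera, so I'll descend on the measurement and check from the scene camera.

```bash
H="python3 -m handwheel"
$H '[{"grip":8.5,"tx":-0.15,"ty":0.1,"tz":2.4,"yaw":0},{"grip":8.5,"tx":0,"ty":0,"tz":2.3,"yaw":0},{"grip":8.5,"tx":0,"ty":0,"tz":0,"yaw":0}]' 30| tail -2
$H '[{"grip":5,"tx":0,"ty":0,"tz":0,"yaw":0},{"grip":5,"tx":0,"ty":0,"tz":0,"yaw":0},{"grip":5,"tx":0,"ty":0,"tz":0,"yaw":0},{"grip":5,"tx":0,"ty":0,"tz":0,"yaw":0},{"grip":5,"tx":0,"ty":0,"tz":0,"yaw":0}]' 30|tail -2
python3 -c "
from h import *
move([.5298,-.0533,.043],-.9)"
$H '[{"grip":5,"tx":0,"ty":0,"tz":-1.5,"yaw":0},{"grip":5,"tx":0,"ty":0,"tz":-4,"yaw":0},{"grip":5,"tx":0,"ty":0,"tz":-4.5,"yaw":0},{"grip":5,"tx":0,"ty":0,"tz":0,"yaw":0}]'
python3 - <<'E'
from h import *
from station import *
c=read_camera("scene");i=c["image"][100:250,200:420];cv2.imwrite("pics/b.png",cv2.resize(i,None,fx=3.6,fy=3.6))
E
```

```text
contact_force: [0.0, -0.0, -0.5]
gripper_width: 0.991
contact_force: [-1.4, 0.8, 6.2]
gripper_width: 0.634
t 4.35 yaw 0.09390990027517343 tx -0.2482560116498244 ty 0.012210566328356072 tz 0.32144492036533867 F [-1.4  0.8  6.2] w 0.6340661996959579 z [ 0.003  0.001 -1.   ]
t: 4.75
eef_pos: [0.5346, -0.0543, 0.1508]
tool_rot: [-0.0, 1.0, -0.008, 0.005]
contact_force: [0.5, -0.4, -0.4]
gripper_width: 0.636
```

View pics/b.png

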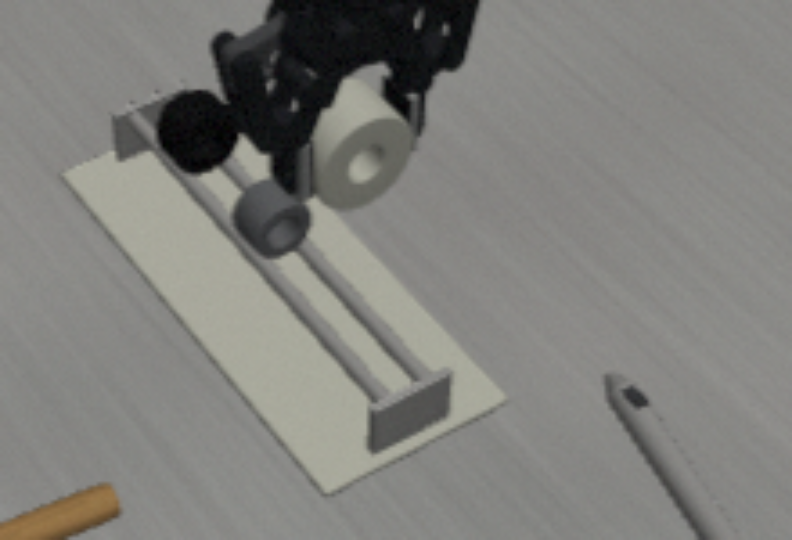

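The roller is gripped centrally, with its bore at crop (366,162) facing the spindle tip. I'll carry it to just in front of the tip.

```bash
H="python3 -m handwheel"
$H '[{"grip":5,"tx":0,"ty":0,"tz":0,"yaw":5.4},{"grip":5,"tx":0,"ty":0,"tz":0,"yaw":5.4},{"grip":5,"tx":-2.5,"ty":-3,"tz":0,"yaw":0},{"grip":5,"tx":-2.5,"ty":-3.5,"tz":0,"yaw":0},{"grip":5,"tx":-2.5,"ty":-3,"tz":0,"yaw":0}]' | tail -2
python3 -c "
from h import *
move([.4757,.0555,.0912],-11.7)"
```

```text
contact_force: [0.8, 1.6, -1.3]
gripper_width: 0.636
t 5.3 yaw 0.063808307581116 tx 0.07377105852534938 ty 0.04909550177146333 tz 5.271994141848743 F [ 0.8  1.6 -1.3] w 0.6359327392148842 z [-0.001 -0.    -1.   ]
```

```bash
H="python3 -m handwheel"
$H '[{"grip":5,"tx":0.05,"ty":0,"tz":2.7,"yaw":0},{"grip":5,"tx":0,"ty":0,"tz":2.5,"yaw":0},{"grip":5,"tx":0,"ty":0,"tz":0,"yaw":0},{"grip":5,"tx":0,"ty":0,"tz":0,"yaw":0}]' | tail -2
python3 - <<'E'
from h import *
from station import *
move([.4757,.0555,.0912],-11.7)
s=read_camera("scene");t=read_camera("top")
C=np.zeros((600,800,3),np.uint8)
a=cv2.resize(s["image"][150:280,310:430],None,fx=4.6,fy=4.6,interpolation=2);C[:a.shape[0],:552]=a[:,:552]
a=cv2.resize(t["image"][230:310,180:300],None,fx=2,fy=2);C[:160,556:796]=a
cv2.imwrite("pics/d.png",cv2.convertScaleAbs(C,alpha=1.3))
print(proj(s,[.4842,.0966,.11]),proj(s,[.49067,.1279,.11]))
E
```

```text
contact_force: [-0.1, 0.4, -0.4]
gripper_width: 0.631
t 5.7 yaw 0.037873241616726006 tx -0.10476816010751255 ty -0.11528606774834778 tz 0.11642612562462462 F [-0.1  0.4 -0.4] w 0.6314948698116246 z [-0.002 -0.001 -1.   ]
[370.94268477 203.90890643] [380.0073463  217.22181251]
```

View pics/d.png

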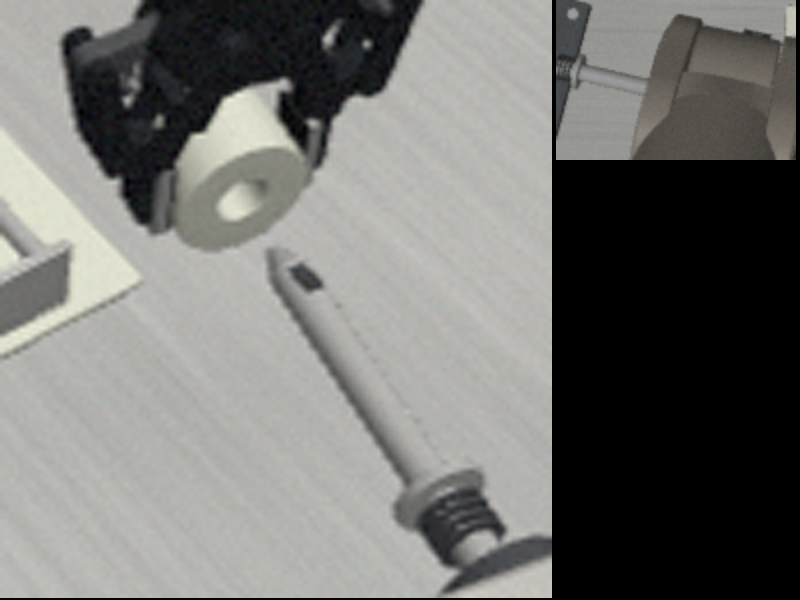

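Scene crop: the roller face centre is at about (242,200), and the spindle axis running through (427,478) and (275,250) extrapolates to it, so the two are aligned. The gap to the tip is about 25 mm.

```bash
H="python3 -m handwheel"
$H '[{"grip":5,"tx":-0.05,"ty":-1.2,"tz":0.05,"yaw":0},{"grip":5,"tx":0,"ty":-1.2,"tz":0,"yaw":0},{"grip":5,"tx":0,"ty":-0.5,"tz":0,"yaw":0},{"grip":5,"tx":0,"ty":-0.4,"tz":0,"yaw":0},{"grip":5,"tx":0,"ty":0,"tz":0,"yaw":0}]' 
$H '[{"grip":5,"tx":0,"ty":-0.4,"tz":0,"yaw":0},{"grip":5,"tx":0,"ty":-0.4,"tz":0,"yaw":0},{"grip":5,"tx":0,"ty":0,"tz":0,"yaw":0}]' 
python3 -c "
from h import *
move([.4842,.0966,.0912],-11.7)"
```

```text
t: 6.3
eef_pos: [0.4833, 0.088, 0.0918]
tool_rot: [-0.0, 0.995, -0.1, 0.0]
contact_force: [0.6, 0.3, -0.7]
gripper_width: 0.63
t: 6.6
eef_pos: [0.4849, 0.0955, 0.0918]
tool_rot: [-0.0, 0.995, -0.101, 0.0]
contact_force: [-1.0, -0.3, -0.9]
gripper_width: 0.629
t 6.6 yaw 0.11916489208036651 tx -0.09316817214228601 ty -0.08867949831241692 tz 0.05686882334481752 F [-1.  -0.3 -0.9] w 0.6294409686356327 z [ 0.  0. -1.]
```

```bash
H="python3 -m handwheel"
$H '[{"grip":5,"tx":-0.09,"ty":-0.8,"tz":0.05,"yaw":0},{"grip":5,"tx":0,"ty":-0.8,"tz":0,"yaw":0},{"grip":5,"tx":0,"ty":0,"tz":0,"yaw":0}]' 
$H '[{"grip":5,"tx":0,"ty":-1,"tz":0,"yaw":0},{"grip":5,"tx":0,"ty":-1,"tz":0,"yaw":0},{"grip":5,"tx":0,"ty":-1,"tz":0,"yaw":0},{"grip":5,"tx":0,"ty":0,"tz":0,"yaw":0}]' 
python3 -c "
from h import *
move([.5046,.195,.0912],-11.7)"
```

```text
t: 6.9
eef_pos: [0.488, 0.1127, 0.0915]
tool_rot: [-0.001, 0.995, -0.1, 0.001]
contact_force: [1.7, 1.9, 1.4]
gripper_width: 0.633
t: 7.3
eef_pos: [0.4938, 0.1427, 0.0912]
tool_rot: [-0.0, 0.995, -0.1, 0.0]
contact_force: [1.8, 1.1, -0.8]
gripper_width: 0.631
t 7.3 yaw 0.24839697203945654 tx -0.0014883293138934217 ty -5.345206104311029 tz 0.002684769844628343 F [ 1.8  1.1 -0.8] w 0.6308744675010508 z [ 0.001  0.001 -1.   ]
```

```bash
H="python3 -m handwheel"
$H '[{"grip":5,"tx":0,"ty":-1.2,"tz":0,"yaw":0},{"grip":5,"tx":0,"ty":-1.2,"tz":0,"yaw":0},{"grip":5,"tx":0,"ty":-1,"tz":0,"yaw":0},{"grip":5,"tx":0,"ty":-0.8,"tz":0,"yaw":0},{"grip":5,"tx":0,"ty":0,"tz":0,"yaw":0}]' | grep -E "pos|force"
for i in 1; do $H '[{"grip":5,"tx":0,"ty":-0.3,"tz":0,"yaw":0},{"grip":5,"tx":0,"ty":-0.2,"tz":0,"yaw":0},{"grip":5,"tx":0,"ty":0,"tz":0,"yaw":0}]' | grep -E "pos|force"; done
$H '[{"grip":5,"tx":0,"ty":-0.2,"tz":0,"yaw":0},{"grip":5,"tx":0,"ty":0,"tz":0,"yaw":0}]' | grep -E "pos|force"
python3 -c "
from h import *
move([.5046,.195,.0912],-11.7)"
```

```text
eef_pos: [0.5022, 0.1833, 0.0913]
contact_force: [3.1, 1.1, 0.1]
eef_pos: [0.5027, 0.186, 0.0913]
contact_force: [2.6, -1.6, -1.6]
eef_pos: [0.5032, 0.1881, 0.0913]
contact_force: [2.5, -1.9, -1.2]
t 8.3 yaw 0.06971350709365787 tx 0.00022438718490125353 ty -0.7002877698057633 tz 0.014448757876950324 F [ 2.5 -1.9 -1.2] w 0.6340822772871105 z [ 0.  0. -1.]
```

```bash
H="python3 -m handwheel"
$H '[{"grip":8.5,"tx":0,"ty":0.1,"tz":0,"yaw":0},{"grip":8.5,"tx":0,"ty":0,"tz":0,"yaw":0},{"grip":8.5,"tx":0,"ty":0,"tz":0,"yaw":0},{"grip":8.5,"tx":0,"ty":0,"tz":-1,"yaw":0},{"grip":8.5,"tx":0,"ty":0,"tz":-3,"yaw":0}]' | grep -E "pos|force|wid"
$H '[{"grip":8.5,"tx":0,"ty":0,"tz":-4,"yaw":0},{"grip":8.5,"tx":0,"ty":4.5,"tz":0,"yaw":-5.4},{"grip":8.5,"tx":0,"ty":4.5,"tz":0,"yaw":-5.4},{"grip":8.5,"tx":0,"ty":4.5,"tz":0,"yaw":0},{"grip":8.5,"tx":0,"ty":4.5,"tz":0,"yaw":0}]' | grep -E "pos|force|wid"
$H '[{"grip":8.5,"tx":0.5,"ty":4.5,"tz":0,"yaw":0},{"grip":8.5,"tx":0.5,"ty":4.5,"tz":0,"yaw":0},{"grip":8.5,"tx":0,"ty":0,"tz":0,"yaw":0}]' | grep -E "pos|force|wid"
python3 - <<'E'
from h import *
from station import *
move([.5286,-.129,.041],-.9)
s=read_camera("scene");cv2.imwrite("pics/e.png",cv2.resize(s["image"][100:320,230:500],None,fx=2.7,fy=2.7))
E
```

```text
eef_pos: [0.501, 0.1868, 0.1303]
contact_force: [1.0, 0.3, 0.1]
gripper_width: 0.997
eef_pos: [0.4873, 0.0071, 0.1722]
contact_force: [1.0, -0.2, 0.5]
gripper_width: 0.996
eef_pos: [0.4961, -0.0889, 0.1727]
contact_force: [-1.0, -0.6, 0.0]
gripper_width: 0.992
t 9.6 yaw -0.5138454984144344 tx 3.3106132591660216 ty 3.959027795319825 tz 13.173259455295655 F [-1.  -0.6  0. ] w 0.9922966058412672 z [ 0.002 -0.002 -1.   ]
```

View pics/e.png

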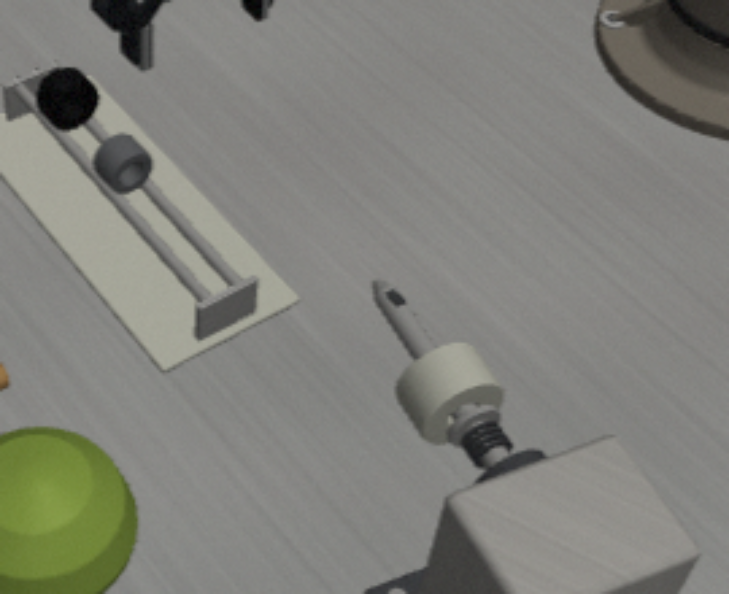

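The roller sits on the spindle against the plate, at crop (450,390), and the fingers are clear. Next, the spacer.

```bash
H="python3 -m handwheel"
$H '[{"grip":8.5,"tx":1.65,"ty":2,"tz":0,"yaw":-0.5},{"grip":8.5,"tx":1.65,"ty":2.1,"tz":3,"yaw":0},{"grip":8.5,"tx":0,"ty":0,"tz":4,"yaw":0},{"grip":8.5,"tx":0,"ty":0,"tz":2,"yaw":0},{"grip":8.5,"tx":0,"ty":0,"tz":0,"yaw":0}]' | grep -E "force|wid"
python3 -c "
from h import *
move([.5286,-.1305,.041],-.9)"
```

```text
contact_force: [-0.7, -0.4, 0.5]
gripper_width: 0.996
t 10.15 yaw 0.6787655742602458 tx 0.1668447829389991 ty 0.9322808358423004 tz 3.7985753105112328 F [-0.7 -0.4  0.5] w 0.9958211978469942 z [-0.006  0.001 -1.   ]
```

```bash
H="python3 -m handwheel"
$H '[{"grip":8.5,"tx":0.15,"ty":0.9,"tz":0,"yaw":0.5},{"grip":8.5,"tx":0,"ty":0,"tz":1.5,"yaw":0},{"grip":8.5,"tx":0,"ty":0,"tz":0,"yaw":0}]' | grep -E "force|wid"
python3 -c "
from h import *
move([.5286,-.1305,.041],-.9)"
```

```text
contact_force: [-1.2, -0.6, 0.1]
gripper_width: 0.992
t 10.45 yaw 0.08786154225761256 tx -0.16461288065902918 ty -0.12303360770475621 tz 2.4861995870007045 F [-1.2 -0.6  0.1] w 0.9924695345526074 z [-0.  0. -1.]
```

```bash
H="python3 -m handwheel"
$H '[{"grip":8.5,"tx":-0.15,"ty":-0.1,"tz":0.5,"yaw":0},{"grip":6,"tx":0,"ty":0,"tz":1.9,"yaw":0},{"grip":6,"tx":0,"ty":0,"tz":0,"yaw":0},{"grip":6,"tx":0,"ty":0,"tz":0,"yaw":0}]' 30| grep -E "force|wid|pos"
$H '[{"grip":3.2,"tx":0,"ty":0,"tz":0,"yaw":0},{"grip":3.2,"tx":0,"ty":0,"tz":0,"yaw":0},{"grip":3.2,"tx":0,"ty":0,"tz":0,"yaw":0},{"grip":3.2,"tx":0,"ty":0,"tz":0,"yaw":0},{"grip":3.2,"tx":0,"ty":0,"tz":0,"yaw":0}]' 30|grep -E "force|wid|pos"
$H '[{"grip":3.2,"tx":0,"ty":0,"tz":-1.5,"yaw":0},{"grip":3.2,"tx":0,"ty":0,"tz":-4,"yaw":0},{"grip":3.2,"tx":0,"ty":0,"tz":-4.5,"yaw":0},{"grip":3.2,"tx":0,"ty":0,"tz":0,"yaw":0},{"grip":3.2,"tx":0,"ty":0,"tz":0,"yaw":0}]'
python3 - <<'E'
from h import *
move([.472,.0375,.096],-11.7)
E
```

```text
eef_pos: [0.5287, -0.1309, 0.0424]
contact_force: [0.2, -0.4, -0.1]
gripper_width: 0.702
eef_pos: [0.5306, -0.1312, 0.0434]
contact_force: [2.1, -0.8, 6.1]
gripper_width: 0.418
t: 11.85
eef_pos: [0.5289, -0.1309, 0.1436]
tool_rot: [-0.0, 1.0, -0.007, 0.001]
contact_force: [-0.7, 0.0, -0.6]
gripper_width: 0.417
t 11.85 yaw 10.889423419991274 tx -8.984888809755684 ty -15.333452781358083 tz 4.759508440298993 F [-0.7  0.  -0.6] w 0.41733993459964835 z [ 0.001  0.001 -1.   ]
```

```bash
H="python3 -m handwheel"
$H '[{"grip":3.2,"tx":0,"ty":0,"tz":0,"yaw":5.4},{"grip":3.2,"tx":0,"ty":0,"tz":0,"yaw":5.4},{"grip":3.2,"tx":-2.2,"ty":-4.2,"tz":0,"yaw":0},{"grip":3.2,"tx":-2.2,"ty":-4.2,"tz":0,"yaw":0},{"grip":3.2,"tx":-2.2,"ty":-4.2,"tz":0,"yaw":0}]' | grep -E "force|wid"
$H '[{"grip":3.2,"tx":-2,"ty":-3.5,"tz":2,"yaw":0},{"grip":3.2,"tx":0,"ty":0,"tz":2,"yaw":0},{"grip":3.2,"tx":0,"ty":0,"tz":0,"yaw":0},{"grip":3.2,"tx":0,"ty":0,"tz":0,"yaw":0}]' | grep -E "force|wid"
python3 - <<'E'
from h import *
move([.4757,.0555,.0984],-11.7)
E
```

```text
contact_force: [1.0, 1.2, -0.3]
gripper_width: 0.419
contact_force: [0.1, -0.2, -1.1]
gripper_width: 0.417
t 12.75 yaw 0.009582062787133694 tx -0.30973753668032034 ty -1.221029540828327 tz 0.355334530392519 F [ 0.1 -0.2 -1.1] w 0.4167934392094065 z [-0.002 -0.001 -1.   ]
```

```bash
H="python3 -m handwheel"
$H '[{"grip":3.2,"tx":-0.3,"ty":-1.2,"tz":0.35,"yaw":0},{"grip":3.2,"tx":0,"ty":0,"tz":0,"yaw":0},{"grip":3.2,"tx":0,"ty":0,"tz":0,"yaw":0}]' | grep -E "force|wid"
python3 - <<'E'
from h import *
from station import *
move([.4757,.0555,.0984],-11.7)
s=read_camera("scene")
cv2.imwrite("pics/f.png",cv2.convertScaleAbs(cv2.resize(s["image"][150:280,310:430],None,fx=4.6,fy=4.6,interpolation=2),alpha=1.3))
E
```

```text
contact_force: [-0.2, -0.6, -0.2]
gripper_width: 0.42
t 13.05 yaw 0.08806730681432917 tx -0.10266793157170065 ty 0.11238375569172691 tz 0.07239953200487009 F [-0.2 -0.6 -0.2] w 0.42007139963189555 z [ 0.001  0.    -1.   ]
```

View pics/f.png

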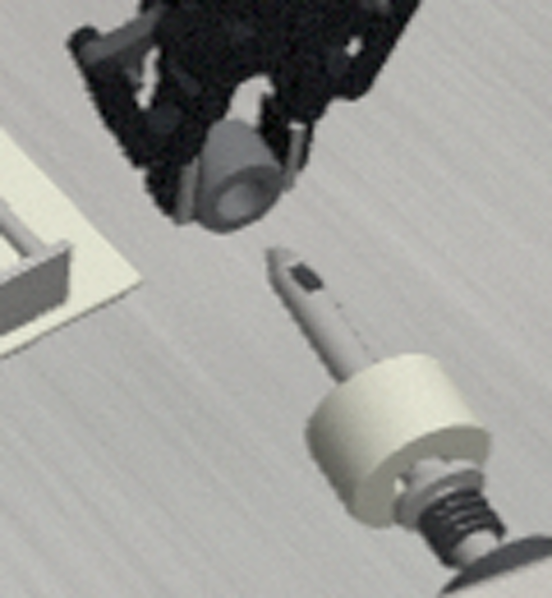

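The spacer's front face centre is at about (241,194), while the spindle line passes (241,199), so it sits about 1.5 mm high and slightly +x. That agrees with the encoder residual. I'll correct it and thread the spacer on.

```bash
H="python3 -m handwheel"
$H '[{"grip":3.2,"tx":-0.1,"ty":-1.2,"tz":0.1,"yaw":0},{"grip":3.2,"tx":0,"ty":-1.2,"tz":0,"yaw":0},{"grip":3.2,"tx":0,"ty":-0.6,"tz":0,"yaw":0},{"grip":3.2,"tx":0,"ty":-0.5,"tz":0,"yaw":0},{"grip":3.2,"tx":0,"ty":0,"tz":0,"yaw":0}]' | grep -E "force|pos"
$H '[{"grip":3.2,"tx":0,"ty":-0.5,"tz":0,"yaw":0},{"grip":3.2,"tx":0,"ty":-0.5,"tz":0,"yaw":0},{"grip":3.2,"tx":0,"ty":0,"tz":0,"yaw":0}]' | grep -E "force|pos"
python3 - <<'E'
from h import *
move([.4965,.156,.0984],-11.7)
E
```

```text
eef_pos: [0.4828, 0.0919, 0.0977]
contact_force: [0.2, 0.0, -0.1]
eef_pos: [0.4852, 0.1013, 0.0979]
contact_force: [1.7, 0.6, -0.6]
t 13.9 yaw 0.11876742432221121 tx -0.0005772040519076427 ty -5.5811638832001265 tz -0.04726368916547902 F [ 1.7  0.6 -0.6] w 0.4214961897263025 z [ 0.001  0.    -1.   ]
```

```bash
H="python3 -m handwheel"
$H '[{"grip":3.2,"tx":0,"ty":-0.8,"tz":0,"yaw":0},{"grip":3.2,"tx":0,"ty":-0.8,"tz":0,"yaw":0},{"grip":3.2,"tx":0,"ty":0,"tz":0,"yaw":0}]' | grep -E "force|pos"
$H '[{"grip":3.2,"tx":0,"ty":-1,"tz":0,"yaw":0},{"grip":3.2,"tx":0,"ty":-1,"tz":0,"yaw":0},{"grip":3.2,"tx":0,"ty":-1,"tz":0,"yaw":0},{"grip":3.2,"tx":0,"ty":0,"tz":0,"yaw":0}]' | grep -E "force|pos"
$H '[{"grip":3.2,"tx":0,"ty":-0.3,"tz":0,"yaw":0},{"grip":3.2,"tx":0,"ty":-0.2,"tz":0,"yaw":0},{"grip":3.2,"tx":0,"ty":0,"tz":0,"yaw":0}]' | grep -E "force|pos"
$H '[{"grip":3.2,"tx":0,"ty":-0.2,"tz":0,"yaw":0},{"grip":3.2,"tx":0,"ty":0,"tz":0,"yaw":0}]' | grep -E "force|pos"
python3 - <<'E'
from h import *
move([.4965,.156,.0984],-11.7)
E
```

```text
eef_pos: [0.4887, 0.1181, 0.098]
contact_force: [2.3, 1.8, 2.4]
eef_pos: [0.4949, 0.1482, 0.0979]
contact_force: [3.8, 2.4, 0.6]
eef_pos: [0.4953, 0.1501, 0.0979]
contact_force: [4.2, -2.8, 0.1]
eef_pos: [0.4956, 0.1518, 0.0979]
contact_force: [2.5, -3.1, 1.2]
t 15.1 yaw 0.02980905485383545 tx 0.0033708337868662563 ty -0.4277368472838416 tz -0.05154196546447304 F [ 2.5 -3.1  1.2] w 0.4150583079737828 z [ 0.001 -0.001 -1.   ]
```

The spacer is against the roller and pushing at about 3 N. I'll release it, retreat and refine the cap position from the earlier image.

```bash
H="python3 -m handwheel"
$H '[{"grip":8.5,"tx":0,"ty":0.15,"tz":0,"yaw":0},{"grip":8.5,"tx":0,"ty":0,"tz":0,"yaw":0},{"grip":8.5,"tx":0,"ty":0,"tz":0,"yaw":0},{"grip":8.5,"tx":0,"ty":0,"tz":-1,"yaw":0},{"grip":8.5,"tx":0,"ty":0,"tz":-3,"yaw":0}]' | grep -E "pos|force|wid"
$H '[{"grip":8.5,"tx":0,"ty":0,"tz":-3,"yaw":0},{"grip":8.5,"tx":0,"ty":4.5,"tz":0,"yaw":-5.4},{"grip":8.5,"tx":0,"ty":4.5,"tz":0,"yaw":-5.4},{"grip":8.5,"tx":0.7,"ty":4.5,"tz":0,"yaw":0},{"grip":8.5,"tx":0.7,"ty":4.5,"tz":0,"yaw":0}]' | grep -E "pos|force|wid"
$H '[{"grip":8.5,"tx":0.7,"ty":4.5,"tz":0,"yaw":0},{"grip":8.5,"tx":0.7,"ty":4.5,"tz":0,"yaw":0},{"grip":8.5,"tx":0.7,"ty":4.5,"tz":0,"yaw":0},{"grip":8.5,"tx":0,"ty":0,"tz":0,"yaw":0},{"grip":8.5,"tx":0,"ty":0,"tz":0,"yaw":0}]' | grep -E "pos|force|wid"
python3 - <<'E'
from h import *
import pickle
t,s=pickle.load(open("c0.pkl","rb"))
P=lambda x,y:(290+x/5-.4,230+y/5-.4)
print(onz(t,*P(604,163),.081)[1]+.012,onz(t,*P(624,165),.074)[1]+.02)
# dark blob extents in the top view
g=cv2.cvtColor(t["image"],cv2.COLOR_BGR2GRAY)[240:285,390:420]
n,l,st,ce=cv2.connectedComponentsWithStats((g<32).astype(np.uint8));print(st[1:],[ (390+x,240+y) for x,y in ce[1:]])
m=(g<32);print(m.sum(0))
move([.5265,-.2072,.041],-.9)
E
```

```text
eef_pos: [0.493, 0.1508, 0.1368]
contact_force: [-0.2, 0.2, 0.6]
gripper_width: 0.999
eef_pos: [0.4935, -0.0289, 0.1687]
contact_force: [1.7, 0.2, -0.1]
gripper_width: 0.994
eef_pos: [0.5125, -0.1645, 0.1683]
contact_force: [-0.1, 0.4, -0.5]
gripper_width: 0.999
-0.20526632507242965 -0.20714777825392142
[[  6  12  18  21 322]] [(np.float64(404.2360248447205), np.float64(262.4006211180124))]
[ 0  0  0  0  0  0  9 18 20 20 20 21 20 21 20 20 20 20 20 18 15 14 14 12
  0  0  0  0  0  0]
t 16.6 yaw -0.10440552530815073 tx 1.4634401178909189 ty 4.247438599614218 tz 12.725986863503921 F [-0.1  0.4 -0.5] w 0.9992416383372887 z [ 0. -0. -1.]
```

```bash
H="python3 -m handwheel"
$H '[{"grip":8.5,"tx":1.45,"ty":4.35,"tz":0,"yaw":0},{"grip":8.5,"tx":0,"ty":0,"tz":4,"yaw":0},{"grip":8.5,"tx":0,"ty":0,"tz":3.5,"yaw":0},{"grip":8.5,"tx":0,"ty":0,"tz":0,"yaw":0},{"grip":8.5,"tx":0,"ty":0,"tz":0,"yaw":0}]' | grep -E "force|wid"
python3 -c "
from h import *
move([.5268,-.2088,.042],-.9)"
```

```text
contact_force: [0.7, -0.5, 0.3]
gripper_width: 0.996
t 17.1 yaw 0.1954195041463127 tx 0.0011020232399880474 ty 0.33597161139852677 tz 5.121060372393525 F [ 0.7 -0.5  0.3] w 0.9961920288421338 z [-0.001  0.001 -1.   ]
```

```bash
H="python3 -m handwheel"
$H '[{"grip":8.5,"tx":0,"ty":0.3,"tz":1.5,"yaw":0.1},{"grip":8.5,"tx":0,"ty":0,"tz":2.3,"yaw":0},{"grip":6.5,"tx":0,"ty":0,"tz":1.3,"yaw":0},{"grip":6.5,"tx":0,"ty":0,"tz":0,"yaw":0},{"grip":6.5,"tx":0,"ty":0,"tz":0,"yaw":0}]' 30| grep -E "force|wid|pos"
$H '[{"grip":3.6,"tx":0,"ty":0,"tz":0,"yaw":0},{"grip":3.6,"tx":0,"ty":0,"tz":0,"yaw":0},{"grip":3.6,"tx":0,"ty":0,"tz":0,"yaw":0},{"grip":3.6,"tx":0,"ty":0,"tz":0,"yaw":0},{"grip":3.6,"tx":0,"ty":0,"tz":0,"yaw":0}]' 50|grep -E "force|wid|pos"
$H '[{"grip":3.6,"tx":0,"ty":0,"tz":-1.5,"yaw":0},{"grip":3.6,"tx":0,"ty":0,"tz":-4,"yaw":0},{"grip":3.6,"tx":0,"ty":0,"tz":-4.5,"yaw":0},{"grip":3.6,"tx":0,"ty":0,"tz":0,"yaw":5.4},{"grip":3.6,"tx":0,"ty":0,"tz":0,"yaw":5.4}]'|grep -E "force|wid|pos"
$H '[{"grip":3.6,"tx":-2,"ty":-4.4,"tz":0,"yaw":0},{"grip":3.6,"tx":-2,"ty":-4.4,"tz":0,"yaw":0},{"grip":3.6,"tx":-2,"ty":-4.4,"tz":0,"yaw":0},{"grip":3.6,"tx":-2,"ty":-4.4,"tz":0,"yaw":0},{"grip":3.6,"tx":-1.5,"ty":-4.4,"tz":0,"yaw":0}]'|grep -E "force|wid|pos"
python3 - <<'E'
from h import *
move([.4757,.0555,.0934],-11.7)
E
```

```text
eef_pos: [0.527, -0.2101, 0.0423]
contact_force: [-1.1, 0.3, 0.4]
gripper_width: 0.76
eef_pos: [0.529, -0.2104, 0.0433]
contact_force: [2.5, 1.0, 6.5]
gripper_width: 0.493
eef_pos: [0.5267, -0.21, 0.1439]
contact_force: [-0.3, 0.6, -1.0]
gripper_width: 0.49
eef_pos: [0.4761, 0.0263, 0.142]
contact_force: [1.0, 0.5, -0.7]
gripper_width: 0.485
t 19.1 yaw -0.05431596238868508 tx -0.6311448096537278 ty -2.852632906076501 tz 4.861430970209578 F [ 1.   0.5 -0.7] w 0.48488167031233276 z [-0.002  0.001 -1.   ]
```

```bash
H="python3 -m handwheel"
$H '[{"grip":3.6,"tx":-0.5,"ty":-2.7,"tz":1,"yaw":0},{"grip":3.6,"tx":0,"ty":0,"tz":2,"yaw":0},{"grip":3.6,"tx":0,"ty":0,"tz":1.6,"yaw":0},{"grip":3.6,"tx":0,"ty":0,"tz":0,"yaw":0},{"grip":3.6,"tx":0,"ty":0,"tz":0,"yaw":0}]'|grep -E "force|wid|pos"
python3 - <<'E'
from h import *
from station import *
move([.4757,.0555,.0943],-11.7)
s=read_camera("scene")
cv2.imwrite("pics/g.png",cv2.convertScaleAbs(cv2.resize(s["image"][150:280,310:430],None,fx=4.6,fy=4.6,interpolation=2),alpha=1.6))
E
```

```text
eef_pos: [0.4785, 0.0517, 0.0963]
contact_force: [0.5, 0.0, -0.5]
gripper_width: 0.488
t 19.6 yaw -0.06846506685599252 tx -0.3487620795307998 ty -0.3158238814317179 tz 0.19508959908928758 F [ 0.5  0.  -0.5] w 0.487967033523053 z [-0.001 -0.    -1.   ]
```

View pics/g.png

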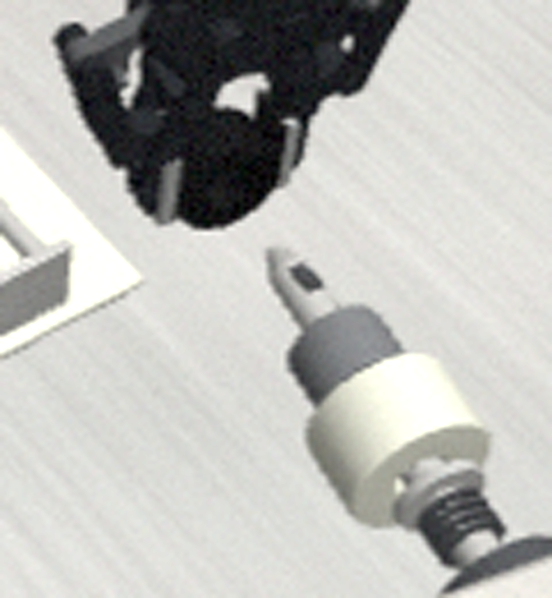

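The spacer and roller are stacked correctly. The cap is still 3.5 mm too far in +x and 2 mm high, so I'll correct that and thread it.

```bash
H="python3 -m handwheel"
$H '[{"grip":3.6,"tx":-0.33,"ty":-0.3,"tz":0.2,"yaw":0},{"grip":3.6,"tx":0,"ty":-1.2,"tz":0,"yaw":0},{"grip":3.6,"tx":0,"ty":0,"tz":0,"yaw":0}]'|grep -E "force|pos"
python3 - <<'E'
from h import *
move([.4842,.0966,.0943],-11.7)
E
```

```text
eef_pos: [0.4794, 0.0698, 0.0941]
contact_force: [0.3, 0.3, -1.2]
t 19.95 yaw 0.12860229930932832 tx -0.0699268784490607 ty -2.7193701338835172 tz -0.020368217320654303 F [ 0.3  0.3 -1.2] w 0.48970674927620217 z [ 0.001  0.001 -1.   ]
```

```bash
H="python3 -m handwheel"
$H '[{"grip":3.6,"tx":-0.05,"ty":-1,"tz":0,"yaw":0},{"grip":3.6,"tx":0,"ty":-0.6,"tz":0,"yaw":0},{"grip":3.6,"tx":0,"ty":-0.5,"tz":0,"yaw":0},{"grip":3.6,"tx":0,"ty":-0.5,"tz":0,"yaw":0},{"grip":3.6,"tx":0,"ty":0,"tz":0,"yaw":0}]'|grep -E "force|pos"
$H '[{"grip":3.6,"tx":0,"ty":-0.5,"tz":0,"yaw":0},{"grip":3.6,"tx":0,"ty":-0.5,"tz":0,"yaw":0},{"grip":3.6,"tx":0,"ty":0,"tz":0,"yaw":0}]'|grep -E "force|pos"
$H '[{"grip":3.6,"tx":0,"ty":-0.5,"tz":0,"yaw":0},{"grip":3.6,"tx":0,"ty":-0.3,"tz":0,"yaw":0},{"grip":3.6,"tx":0,"ty":0,"tz":0,"yaw":0}]'|grep -E "force|pos"
python3 - <<'E'
from h import *
move([.49,.1245,.0943],-11.7)
E
```

```text
eef_pos: [0.4837, 0.094, 0.0937]
contact_force: [-0.6, -1.0, -1.2]
eef_pos: [0.4863, 0.1035, 0.0941]
contact_force: [0.1, 0.3, 3.0]
eef_pos: [0.4876, 0.1115, 0.0939]
contact_force: [0.9, -1.5, 1.9]
t 21.05 yaw 0.01728491781573993 tx -0.031095113084530057 ty -1.3242753356526549 tz -0.040763643129315685 F [ 0.9 -1.5  1.9] w 0.4915351567826694 z [ 0.001  0.    -1.   ]
```

```bash
H="python3 -m handwheel"
$H '[{"grip":3.6,"tx":0,"ty":-0.4,"tz":0,"yaw":0},{"grip":3.6,"tx":0,"ty":-0.3,"tz":0,"yaw":0},{"grip":3.6,"tx":0,"ty":0,"tz":0,"yaw":0}]'|grep -E "force|pos"
$H '[{"grip":3.6,"tx":0,"ty":-0.2,"tz":0,"yaw":0},{"grip":3.6,"tx":0,"ty":0,"tz":0,"yaw":0}]'|grep -E "force|pos"
$H '[{"grip":3.6,"tx":0,"ty":-0.2,"tz":0,"yaw":0},{"grip":3.6,"tx":0,"ty":0,"tz":0,"yaw":0}]'|grep -E "force|pos"
$H '[{"grip":3.6,"tx":0,"ty":-0.15,"tz":0,"yaw":0},{"grip":3.6,"tx":0,"ty":0,"tz":0,"yaw":0}]'|grep -E "force|pos"
```

```text
eef_pos: [0.489, 0.1184, 0.0939]
contact_force: [1.4, -0.2, 2.5]
eef_pos: [0.4892, 0.1198, 0.0939]
contact_force: [2.0, -0.2, 2.8]
eef_pos: [0.4896, 0.1217, 0.0939]
contact_force: [1.5, -2.1, 2.8]
eef_pos: [0.4899, 0.1231, 0.0938]
contact_force: [1.7, -3.2, 3.1]
```

```bash
H="python3 -m handwheel"
for i in 1; do
$H '[{"grip":3.6,"tx":0,"ty":-0.1,"tz":0,"yaw":0},{"grip":3.6,"tx":0,"ty":0,"tz":0,"yaw":0}]'|grep -E "force|pos"
$H '[{"grip":3.6,"tx":0,"ty":-0.1,"tz":0,"yaw":0},{"grip":3.6,"tx":0,"ty":0,"tz":0,"yaw":0}]'|grep -E "force|pos"
$H '[{"grip":3.6,"tx":0,"ty":-0.1,"tz":0,"yaw":0},{"grip":3.6,"tx":0,"ty":0,"tz":0,"yaw":0}]'|grep -E "force|pos"
$H '[{"grip":3.6,"tx":0,"ty":-0.1,"tz":0,"yaw":0},{"grip":3.6,"tx":0,"ty":0,"tz":0,"yaw":0}]'|grep -E "force|pos"
done
```

```text
eef_pos: [0.4901, 0.124, 0.0938]
contact_force: [1.4, -3.1, 2.8]
eef_pos: [0.4903, 0.125, 0.0938]
contact_force: [3.1, -2.6, 2.5]
eef_pos: [0.4905, 0.1261, 0.0938]
contact_force: [2.9, -3.3, 2.9]
eef_pos: [0.4907, 0.127, 0.0938]
contact_force: [2.2, -3.9, 3.2]
```

```bash
H="python3 -m handwheel"
$H '[{"grip":3.6,"tx":0,"ty":-0.1,"tz":0,"yaw":0},{"grip":3.6,"tx":0,"ty":0,"tz":0,"yaw":0}]'|grep -E "force|pos"
$H '[{"grip":3.6,"tx":0,"ty":-0.1,"tz":0,"yaw":0},{"grip":3.6,"tx":0,"ty":0,"tz":0,"yaw":0}]'|grep -E "force|pos"
$H '[{"grip":3.6,"tx":0,"ty":-0.1,"tz":0,"yaw":0},{"grip":3.6,"tx":0,"ty":0,"tz":0,"yaw":0}]'|grep -E "force|pos"
```

```text
eef_pos: [0.4909, 0.1277, 0.0938]
contact_force: [3.2, -4.8, 3.8]
eef_pos: [0.491, 0.1286, 0.0938]
contact_force: [2.5, -4.7, 3.8]
eef_pos: [0.4912, 0.1296, 0.0938]
contact_force: [1.7, -4.8, 4.1]
```

```bash
H="python3 -m handwheel"
$H '[{"grip":3.6,"tx":0,"ty":-0.1,"tz":0,"yaw":0},{"grip":3.6,"tx":0,"ty":0,"tz":0,"yaw":0}]'|grep -E "force|pos"
$H '[{"grip":3.6,"tx":0,"ty":-0.1,"tz":0,"yaw":0},{"grip":3.6,"tx":0,"ty":0,"tz":0,"yaw":0}]'|grep -E "force|pos"
python3 - <<'E'
from h import *
from station import *
move([.49,.1245,.0943],-11.7)
s=read_camera("scene")
cv2.imwrite("pics/i.png",cv2.convertScaleAbs(cv2.resize(s["image"][185:285,350:450],None,fx=5.8,fy=5.8,interpolation=2),alpha=1.8))
E
```

```text
eef_pos: [0.4914, 0.1306, 0.0939]
contact_force: [2.4, -5.3, 4.8]
eef_pos: [0.4916, 0.1316, 0.0938]
contact_force: [1.6, -5.5, 4.0]
t 23.75 yaw -0.026831294367790193 tx -0.017699964450606065 ty 0.7250825694130841 tz -0.04692379751542741 F [ 1.6 -5.5  4. ] w 0.49135405792707865 z [ 0. -0. -1.]
```

View pics/i.png

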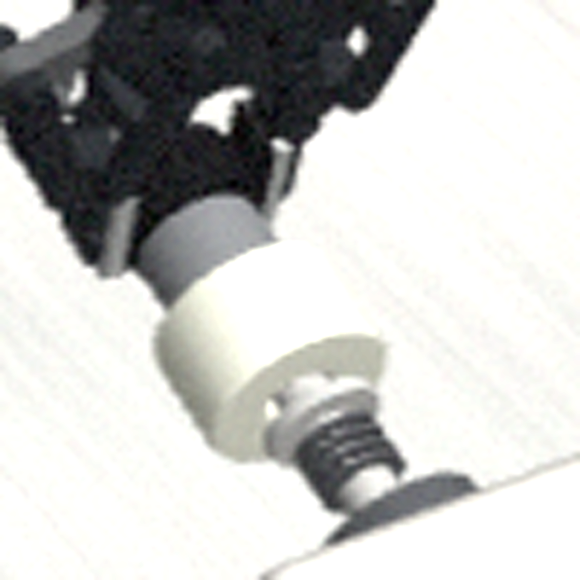

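Cap, spacer and roller look in line and in contact, but the keeper is hidden behind the gripper. Axial push is about 6 N, and I'll continue in 1 mm steps.

```bash
H="python3 -m handwheel"
$H '[{"grip":3.6,"tx":0,"ty":-0.1,"tz":0,"yaw":0},{"grip":3.6,"tx":0,"ty":0,"tz":0,"yaw":0}]'|grep -E "force|pos"
$H '[{"grip":3.6,"tx":0,"ty":-0.1,"tz":0,"yaw":0},{"grip":3.6,"tx":0,"ty":0,"tz":0,"yaw":0}]'|grep -E "force|pos"
$H '[{"grip":3.6,"tx":0,"ty":-0.05,"tz":0,"yaw":0},{"grip":3.6,"tx":0,"ty":0,"tz":0,"yaw":0}]'|grep -E "force|pos"
```

```text
eef_pos: [0.4918, 0.1325, 0.0938]
contact_force: [2.1, -4.6, 3.9]
eef_pos: [0.492, 0.1332, 0.0938]
contact_force: [2.6, -5.3, 4.1]
eef_pos: [0.492, 0.1334, 0.0938]
contact_force: [2.3, -5.9, 4.0]
```

```bash
H="python3 -m handwheel"
$H '[{"grip":3.6,"tx":0,"ty":-0.1,"tz":0,"yaw":0},{"grip":3.6,"tx":0,"ty":0,"tz":0,"yaw":0}]'|grep -E "force|pos"
$H '[{"grip":3.6,"tx":0,"ty":-0.1,"tz":0,"yaw":0},{"grip":3.6,"tx":0,"ty":0,"tz":0,"yaw":0}]'|grep -E "force|pos"
$H '[{"grip":3.6,"tx":0,"ty":-0.1,"tz":0,"yaw":0},{"grip":3.6,"tx":0,"ty":0,"tz":0,"yaw":0}]'|grep -E "force|pos"
```

```text
eef_pos: [0.4922, 0.1345, 0.0938]
contact_force: [2.6, -6.4, 5.1]
eef_pos: [0.4924, 0.1355, 0.0938]
contact_force: [1.3, -5.1, 3.3]
eef_pos: [0.4926, 0.1364, 0.0938]
contact_force: [2.5, -6.6, 4.8]
```

```bash
H="python3 -m handwheel"
$H '[{"grip":3.6,"tx":0,"ty":-0.1,"tz":0,"yaw":0},{"grip":3.6,"tx":0,"ty":0,"tz":0,"yaw":0}]'|grep -E "force|pos"
$H '[{"grip":3.6,"tx":0,"ty":-0.1,"tz":0,"yaw":0},{"grip":3.6,"tx":0,"ty":0,"tz":0,"yaw":0}]'|grep -E "force|pos"
$H '[{"grip":3.6,"tx":0,"ty":-0.1,"tz":0,"yaw":0},{"grip":3.6,"tx":0,"ty":0,"tz":0,"yaw":0}]'|grep -E "force|pos|wid"
```

```text
eef_pos: [0.4928, 0.1371, 0.0938]
contact_force: [1.8, -5.8, 4.7]
eef_pos: [0.493, 0.1381, 0.0938]
contact_force: [1.4, -7.7, 4.7]
eef_pos: [0.4932, 0.139, 0.0938]
contact_force: [2.1, -6.6, 4.5]
gripper_width: 0.487
```

```bash
H="python3 -m handwheel"
$H '[{"grip":3.6,"tx":0,"ty":-0.1,"tz":0,"yaw":0},{"grip":3.6,"tx":0,"ty":0,"tz":0,"yaw":0}]'|grep -E "force|pos"
$H '[{"grip":3.6,"tx":0,"ty":-0.1,"tz":0,"yaw":0},{"grip":3.6,"tx":0,"ty":0,"tz":0,"yaw":0}]'|grep -E "force|pos"
$H '[{"grip":3.6,"tx":0,"ty":0,"tz":0,"yaw":0}]'|grep -E "force|pos|wid"
```

```text
eef_pos: [0.4934, 0.14, 0.0938]
contact_force: [2.8, -7.2, 4.6]
eef_pos: [0.4935, 0.1406, 0.0938]
contact_force: [1.7, -8.5, 4.9]
eef_pos: [0.4935, 0.1406, 0.0938]
contact_force: [1.3, -8.4, 4.9]
gripper_width: 0.487
```

```bash
H="python3 -m handwheel"
$H '[{"grip":3.6,"tx":0,"ty":-0.05,"tz":0,"yaw":0},{"grip":3.6,"tx":0,"ty":0,"tz":0,"yaw":0}]'|grep -E "force|pos"
$H '[{"grip":3.6,"tx":0,"ty":-0.05,"tz":0,"yaw":0},{"grip":3.6,"tx":0,"ty":0,"tz":0,"yaw":0}]'|grep -E "force|pos"
$H '[{"grip":3.6,"tx":0,"ty":-0.05,"tz":0,"yaw":0},{"grip":3.6,"tx":0,"ty":0,"tz":0,"yaw":0}]'|grep -E "force|pos|wid"
```

```text
eef_pos: [0.4936, 0.1406, 0.0938]
contact_force: [1.6, -8.8, 5.2]
eef_pos: [0.4936, 0.1408, 0.0938]
contact_force: [0.8, -9.5, 6.1]
eef_pos: [0.4936, 0.141, 0.0938]
contact_force: [1.8, -10.9, 5.3]
gripper_width: 0.494
```

```bash
H="python3 -m handwheel"
$H '[{"grip":3.6,"tx":0,"ty":-0.05,"tz":0,"yaw":0},{"grip":3.6,"tx":0,"ty":0,"tz":0,"yaw":0}]'|grep -E "force|pos"
$H '[{"grip":3.6,"tx":0,"ty":-0.05,"tz":0,"yaw":0},{"grip":3.6,"tx":0,"ty":0,"tz":0,"yaw":0}]'|grep -E "force|pos"
$H '[{"grip":3.6,"tx":0,"ty":-0.05,"tz":0,"yaw":0},{"grip":3.6,"tx":0,"ty":0,"tz":0,"yaw":0}]'|grep -E "force|pos|wid"
```

```text
eef_pos: [0.4937, 0.1412, 0.0938]
contact_force: [0.6, -12.8, 7.0]
eef_pos: [0.4937, 0.1415, 0.0938]
contact_force: [0.5, -12.2, 7.4]
eef_pos: [0.4938, 0.1417, 0.0937]
contact_force: [0.6, -11.9, 6.6]
gripper_width: 0.488
```

```bash
H="python3 -m handwheel"
$H '[{"grip":3.6,"tx":0,"ty":0,"tz":-0.06,"yaw":0},{"grip":3.6,"tx":0,"ty":0,"tz":0,"yaw":0}]'|grep -E "force|pos"
$H '[{"grip":3.6,"tx":0,"ty":-0.05,"tz":0,"yaw":0},{"grip":3.6,"tx":0,"ty":0,"tz":0,"yaw":0}]'|grep -E "force|pos"
python3 - <<'E'
from h import *
from station import *
move([.49,.1245,.0943],-11.7);print(get_obs()["torque"])
s=read_camera("scene");t=read_camera("top")
C=np.zeros((600,800,3),np.uint8)
f=lambda i,k:cv2.convertScaleAbs(cv2.resize(i,None,fx=k,fy=k,interpolation=2),alpha=1.5)
a=f(s["image"][185:285,360:440],6);C[:600,:480]=a
a=f(t["image"][235:300,170:250],4);C[:260,480:800]=a
cv2.imwrite("pics/j.png",C)
E
```

```text
eef_pos: [0.4938, 0.1429, 0.0941]
contact_force: [2.4, -9.3, 2.0]
eef_pos: [0.4939, 0.1432, 0.094]
contact_force: [2.3, -9.8, 2.8]
t 27.7 yaw -0.11757154259756497 tx -0.004196992038857761 ty 1.9094310419849416 tz -0.026295451845376183 F [ 2.3 -9.8  2.8] w 0.4860084488371198 z [-0.001 -0.003 -1.   ]
[-2.02564508 -0.48144369  0.01646472]
```

View pics/j.png

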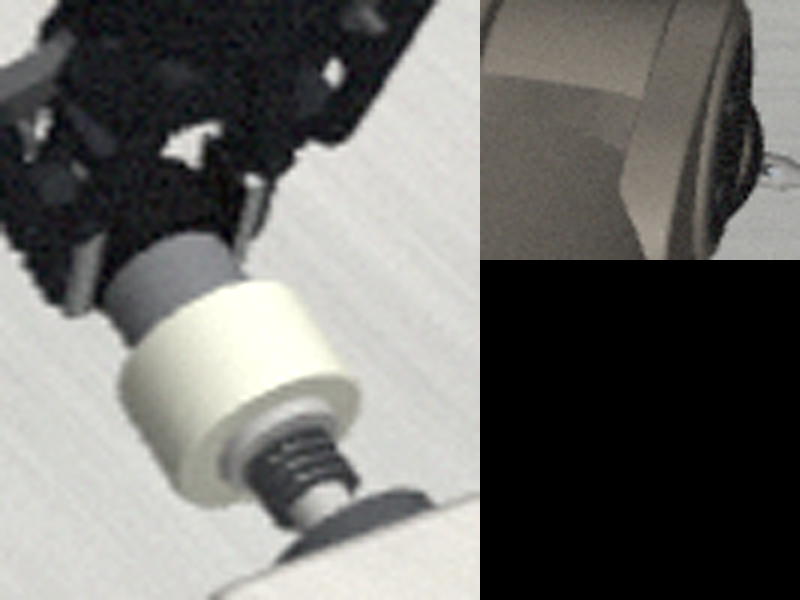

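Scene crop: the roller face is now seated on the plate at (285,430). Raising the tool 0.6 mm released the rubbing, with Fz falling from 7 to 2 N. I'm keeping the last picture in reserve, so I'll continue by feel in small steps.

```bash
H="python3 -m handwheel"
python3 - <<'E'
from station import *
import cv2
print(cv2.cvtColor(read_camera("top")["image"],cv2.COLOR_BGR2GRAY)[268:287,234:256])
E
$H '[{"grip":3.6,"tx":0,"ty":-0.05,"tz":-0.02,"yaw":0},{"grip":3.6,"tx":0,"ty":0,"tz":0,"yaw":0}]'|grep -E "force|pos"
$H '[{"grip":3.6,"tx":0,"ty":-0.05,"tz":0,"yaw":0},{"grip":3.6,"tx":0,"ty":0,"tz":0,"yaw":0}]'|grep -E "force|pos"
```

```text
[[ 12  23  36  39  23  21  57 107 111 112 110 113 112 112 112 111 112 111
  110 113 111 109]
 [ 24  28  51  43  18  10  43 107 115 113 113 111 112 116 114 112 114 110
  111 109 114 112]
 [ 13  25  51  41  27  18  36 108 118 113 118 115 115 116 113 115 114 115
  115 114 112 115]
 [ 16  20  60  41  28  12  11 106 115 117 114 113 112 111 113 114 114 112
  111 114 117 114]
 [ 24  32  62  43  26  20  37 106 112 111 110 111 114 114 111 114 111 113
  113 112 110 113]
 [ 12  24  61  45  27  16  32  60  71  93  93 109 112 109 113 111 111 111
  112 111 112 112]
 [ 19  39  57  42  19  11  27  80  82  80  75  74  75  94 111 110 110 111
  110 112 111 111]
 [ 12  52  46  24  28  22  47  87  96  96  94  88  81  73  82 110 115 112
  112 114 111 110]
 [ 28  54  41  24  19  12  46  62  62  91  95 101  96  82  75  76 108 111
  116 110 115 112]
 [ 22  62  48  30  10  15  42  54 107 115 113 109  99  98  94  83  75  91
  108 110 110 108]
 [ 33  53  37  25  11  36  67  56  83 113 120 112 106 104 104 102  95  83
   96 111 112 112]
 [ 41  37  24  16  17  60 107 111 102 113 115 109 107 103 106 109 103 102
  111 115 113 112]
 [ 44  28  18  17  17  73 100 107 109 111 115 104 105 104 104 105 109 108
  112 111 114 111]
 [ 35  24  15  18  37  95  96  96 100 100 101 100  94  95  88  93  98 101
  112 114 114 113]
 [ 28  18  11  18  82 111 114 113 117 101 106  90  96 114 114 114 114 114
  114 117 114 116]
 [ 23  14  11  60 109 114 117 114 115 113 113 115 115 115 113 115 116 113
  116 114 115 115]
 [ 20  20  17 102 114 110 115 111 110 114 109 113 111 114 112 115 112 111
  116 111 112 114]
 [ 15  14  82 109 114 112 112 113 113 112 113 113 113 110 112 112 112 112
  112 112 111 112]
 [ 17  61 107 114 112 116 111 114 112 114 113 113 114 112 112 114 114 112
  110 112 111 111]]
eef_pos: [0.4939, 0.1436, 0.0942]
contact_force: [2.6, -9.0, 1.3]
eef_pos: [0.494, 0.1439, 0.0941]
contact_force: [2.8, -10.7, 0.7]
```

```bash
H="python3 -m handwheel"
$H '[{"grip":3.6,"tx":0,"ty":-0.05,"tz":0,"yaw":0},{"grip":3.6,"tx":0,"ty":0,"tz":0,"yaw":0}]'|grep -E "force|pos"
$H '[{"grip":3.6,"tx":0,"ty":-0.05,"tz":0,"yaw":0},{"grip":3.6,"tx":0,"ty":0,"tz":0,"yaw":0}]'|grep -E "force|pos"
```

```text
eef_pos: [0.4941, 0.1443, 0.0941]
contact_force: [2.9, -11.1, 0.6]
eef_pos: [0.4942, 0.1445, 0.0941]
contact_force: [2.6, -11.7, -0.4]
```

```bash
H="python3 -m handwheel"
$H '[{"grip":3.6,"tx":0,"ty":-0.05,"tz":0,"yaw":0},{"grip":3.6,"tx":0,"ty":0,"tz":0,"yaw":0}]'|grep -E "force|pos"
$H '[{"grip":3.6,"tx":0,"ty":-0.05,"tz":0,"yaw":0},{"grip":3.6,"tx":0,"ty":0,"tz":0,"yaw":0}]'|grep -E "force|pos"
```

```text
eef_pos: [0.4942, 0.1448, 0.094]
contact_force: [1.9, -12.1, 0.1]
eef_pos: [0.4943, 0.1451, 0.094]
contact_force: [3.4, -12.0, 0.7]
```

```bash
H="python3 -m handwheel"
$H '[{"grip":3.6,"tx":0,"ty":-0.05,"tz":0,"yaw":0},{"grip":3.6,"tx":0,"ty":0,"tz":0,"yaw":0}]'|grep -E "force|pos"
$H '[{"grip":3.6,"tx":0,"ty":-0.05,"tz":0,"yaw":0},{"grip":3.6,"tx":0,"ty":0,"tz":0,"yaw":0}]'|grep -E "force|pos"
python3 - <<'E'
from station import *
import cv2
print(cv2.cvtColor(read_camera("top")["image"],cv2.COLOR_BGR2GRAY)[273:284,234:256])
E
```

```text
eef_pos: [0.4944, 0.1454, 0.094]
contact_force: [2.0, -12.7, 0.7]
eef_pos: [0.4944, 0.1456, 0.094]
contact_force: [1.6, -13.8, 0.9]
[[ 63  43  23  15  15  59  73  69  74  96  92 110 111 114 111 112 111 112
  112 111 110 114]
 [ 65  38  21  25  12  91  93  89  86  86  78  71  76  92 111 112 111 115
  110 113 112 109]
 [ 55  37  24  22  17  69  70  89  99  94  91  92  80  71  83 109 113 114
  114 112 114 117]
 [ 41  23  10  21  27  51  54  58  56  69  91 104  95  86  80  72 109 112
  113 113 114 114]
 [ 47  21  22  19  41  51  50  51  50  64 107 109 101  97  95  88  71  92
  108 110 109 107]
 [ 35  20  11  22  69  82  71  56  47  82 114 115 106 104 105 101  92  84
   94 109 112 109]
 [ 24  22  19  39 100 110 111 112  97  97 111 111 105 105 108 106 103 104
  109 115 113 113]
 [ 22  15  18  67  91 100 103 109 107 108 113 107 106 105 110 108 110 108
  111 110 112 111]
 [ 14  21  39 108 113 105  97  96 101 104 104  96  92  96  88  93  97 101
  111 113 115 112]
 [ 25  17  82 112 116 116 117 115 117 105 105  89  98 115 117 116 114 113
  118 115 117 115]
 [ 14  35 107 116 116 117 114 113 114 113 116 113 115 113 113 115 115 112
  111 115 117 114]]
```

```bash
python3 - <<'E'
import pickle,cv2
t,s=pickle.load(open("c0.pkl","rb"))
print(cv2.cvtColor(t["image"],cv2.COLOR_BGR2GRAY)[273:284,232:256])
from h import *
for y in(-.104,-.0885):
  # keeper hinge and free end relative to the tip (nominal tip y -.118), flat and up
  q=np.array([.4842,.0966,.11])+(y+.118)*np.array([.2026,.979,0])
  print(y,[proj(t,q+[0,0,h]).round(1) for h in(.008,.013)])
E
```

```text
[[ 98  97  98  91  87  84  78  76  74  65  70  91  90 107 108 106 106 108
  106 106 106 108 106 107]
 [106 103 103 102  88  85  92  95  89  85  77  80  75  70  73  90 105 108
  107 106 105 105 105 107]
 [115 115 113 112  72  58  55  66  65  83  94  90  88  89  76  67  83 104
  110 107 109 110 108 108]
 [113 115 113 115  64  49  55  51  50  54  52  67  85  98  89  78  73  71
  103 107 107 109 107 105]
 [112 110 108  98  68  51  48  51  48  52  50  65 101 103  94  94  89  83
   70  88 104 107 106 104]
 [100 102 107 107 107 107  93  81  67  52  51  80 109 104 101  97  96  97
   87  80  87 107 104 107]
 [ 89  93  92  95 101 104 103 105 106 108  94  93 106 106 104 105 103 103
  103  98 107 110 110 112]
 [108 105  89  95  86  88  93  94 102 101 104 105 107 101  98  98 103 101
  103 103 106 106 108 109]
 [108 112 109 110 111 108 110 100  94  88  99  96  99  92  90  91  84  88
   89  94 107 108 109 107]
 [110 112 112 112 113 111 111 110 111 111 107 101 103  87  96 109 110 112
  106 110 110 107 111 112]
 [111 111 111 110 109 110 111 110 110 109 110 110 108 109 107 111 110 108
  110 109 113 108 110 109]]
-0.104 [array([244.1, 277.5]), array([243.9, 277.4])]
-0.0885 [array([236.2, 275.7]), array([236. , 275.6])]
```

The keeper pixels in the top view (dark over cols 239–243, rows 276–278) now match the original "up" pattern. Two steps earlier they were bright from col 242. That suggests it snapped, so I'll stop pushing, ease off and test it.

```bash
H="python3 -m handwheel"
$H '[{"grip":3.6,"tx":0,"ty":0.3,"tz":0,"yaw":0},{"grip":3.6,"tx":0,"ty":0,"tz":0,"yaw":0}]'|grep -E "force|pos"
$H '[{"grip":3.6,"tx":0,"ty":0.3,"tz":0,"yaw":0},{"grip":3.6,"tx":0,"ty":0,"tz":0,"yaw":0}]'|grep -E "force|pos"
$H '[{"grip":3.6,"tx":0,"ty":0.2,"tz":0,"yaw":0},{"grip":3.6,"tx":0,"ty":0,"tz":0,"yaw":0}]'|grep -E "force|pos"
```

```text
eef_pos: [0.4941, 0.1443, 0.0941]
contact_force: [3.3, -9.7, 0.1]
eef_pos: [0.494, 0.1436, 0.0942]
contact_force: [4.7, -3.9, -2.9]
eef_pos: [0.4939, 0.1435, 0.0943]
contact_force: [6.1, 1.2, -5.8]
```

The cap stops at y 0.1435 while the force reverses with no motion, so the keeper holds it. I'll let go and look.

```bash
H="python3 -m handwheel"
$H '[{"grip":5,"tx":0,"ty":0,"tz":0,"yaw":0},{"grip":8.5,"tx":0,"ty":0,"tz":0,"yaw":0},{"grip":8.5,"tx":0,"ty":0,"tz":0,"yaw":0},{"grip":8.5,"tx":0,"ty":0,"tz":0,"yaw":0},{"grip":8.5,"tx":0,"ty":0,"tz":-1,"yaw":0}]'|grep -E "force|pos|wid"
$H '[{"grip":8.5,"tx":0,"ty":0,"tz":-3,"yaw":0},{"grip":8.5,"tx":0,"ty":0,"tz":-4,"yaw":0},{"grip":8.5,"tx":0,"ty":4,"tz":-2,"yaw":0},{"grip":8.5,"tx":0,"ty":4.5,"tz":0,"yaw":0},{"grip":8.5,"tx":0,"ty":4.5,"tz":0,"yaw":0}]'|grep -E "force|pos|wid"
$H '[{"grip":8.5,"tx":0,"ty":4.5,"tz":0,"yaw":0},{"grip":8.5,"tx":0,"ty":4.5,"tz":0,"yaw":0},{"grip":8.5,"tx":0,"ty":4.5,"tz":0,"yaw":0},{"grip":8.5,"tx":0,"ty":0,"tz":0,"yaw":0}]'|grep -E "force|pos|wid"
python3 - <<'E'
from h import *
from station import *
s=read_camera("scene");t=read_camera("top")
C=np.zeros((600,800,3),np.uint8)
f=lambda i,k:cv2.convertScaleAbs(cv2.resize(i,None,fx=k,fy=k,interpolation=2),alpha=1.5)
C[:480,:420]=f(s["image"][195:275,360:430],6)
C[:240,420:800]=f(t["image"][247:287,190:253],6)[:,:378+2] if 0 else cv2.resize(f(t["image"][247:287,190:253],6),(380,240))
C[250:535,420:800]=cv2.resize(s["image"],(380,285))
cv2.imwrite("pics/k.png",C)
print(cv2.cvtColor(t["image"],cv2.COLOR_BGR2GRAY)[273:284,228:250])
E
```

```text
eef_pos: [0.4925, 0.1415, 0.1041]
contact_force: [0.4, -0.7, -1.0]
gripper_width: 0.994
eef_pos: [0.4673, 0.0132, 0.1959]
contact_force: [0.7, -0.6, -0.3]
gripper_width: 0.993
eef_pos: [0.4378, -0.124, 0.1956]
contact_force: [0.2, -0.2, -0.1]
gripper_width: 0.994
[[ 23  22  27  16  10  16  12  16  16  63  77  79  75  69  75  94  95 112
  113 113 112 112]
 [ 14  19  22  21  16  24  25  20  22  82  99 100  94  89  81  83  77  73
   76  93 108 111]
 [ 24  22  25  11  21  29  24  27  24  52  58  66  71  89  99  98  95  91
   85  71  80 111]
 [ 18  28  22  18  19  26  28  18  35  52  47  52  55  56  56  68  90 100
   97  85  76  75]
 [ 28  22  24  15  24  27  32  21  56  53  52  54  55  53  55  68 105 111
  105  98  92  86]
 [ 29  19  20  14  23  31  27  16 101 113  99  85  68  50  52  66 113 113
  108 103 103 100]
 [ 25  27  17  19  18  19  25  35  99 108 111 110 110 113  98  97 113 110
  110 108 109 108]
 [ 14  29  16  17  23  29  29  15  63  90  96 102 105 105 109 113 110 106
  105 105 106 106]
 [ 25  18  15  23  21  24  19  10  40 110 116 104  97  94 101 102 102  95
   93  94  91  94]
 [ 14  20  14  10  24  17  23  11  85 112 119 118 114 117 116 106 108  90
   97 114 116 115]
 [ 10  14  19  21  17  27  19  38 108 118 117 117 116 115 117 113 113 116
  114 113 116 118]]
```

View pics/k.png

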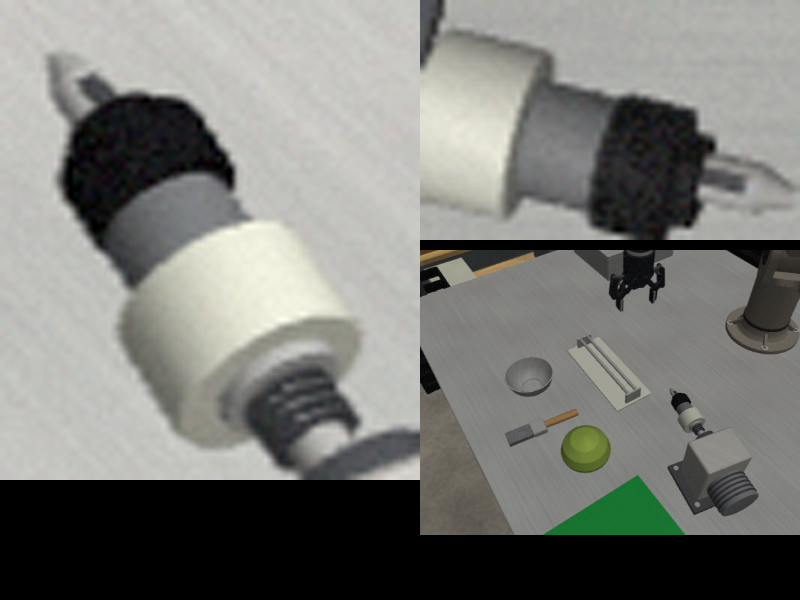

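The last picture shows the stack closed up, with the roller on the plate. The full dark keeper is visible outside the cap's nose (cols 236–243, as in the first image), and nothing else has moved.

```bash
python3 -c "
from station import *
print(get_obs()['t']);hand_in()"
```

```text
31.6
the job is handed in; nothing more can be done
```

The job is done and handed in at 31.6 s: the roller, then the spacer, then the cap are on the spindle. The cap is held by the keeper, and the gripper is open and well clear.

- **Final push:** The largest push I read was about 14 N, slightly above the stated 8–13 N but well under the 25 N limit. Midway through the push the cap rubbed on the spindle, with vertical force up to about 7 N. Raising the tool 0.6 mm eased it.
- **Keeper:** When I eased off, the cap stopped at y ≈ 0.1435 while the force reversed with no further motion, so it is held. In the last picture the keeper shows at full length outside the cap's nose, matching its "up" look in the first image. The stack has no gaps.
- **Bystanders:** The melon, bowl and brush are where they were, judged by eye from the last picture.
- **Checks that disagreed:**
  - Two-camera triangulation put the spindle axis at z 0.105 instead of 0.110. I used the stated height, and all three parts threaded on it.
  - What I first felt as plate contact with the roller and spacer was only drag. The cap pushed them the last few millimetres home.
  - I did not feel a clear snap in the force readings. I judged the keeper from the hold test and the pictures.

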